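# Sweep the cut carrot into the chopping board's catch tray

### The arm

A 6-joint arm with a two-finger parallel gripper is mounted at the origin on a cart in front of the work surface, level with it; the furniture and walls round the work are solid. World frame = base frame: x ahead of the robot, y to its left, z up, the work surface at z = 0. Lengths are in m, angles in rad, forces in N, time in s.
With the tool pointing down it reaches from about 0.35 to 0.775 m from the base axis. Payload 7.3 kg.
Tool frame: the origin (TCP) lies at the very end of the fingers, on their centre line; the grasp point (between the pads) lies 19 mm behind it; z points along the fingers, y is the line along which they close (so a half turn about z gives the same grasp; the last joint's range is limited). The gripper opens to 92 mm and grips with 3 to 60 N. Pads are 19 mm wide; open, the fingers measure 130 mm over their backs; the gripper's body (75 mm by 190 mm) begins 47 mm behind the grasp point.
Start: joints at [1.003, 0.342, 1.524, -0, 1.275, -0.146], TCP at [0.215, 0.479, 0.194] pointing down, gripper open.
Joint ranges: [-2.53, 2.53], [-0.77, 2.02], [0.04, 2.7], [-1, 4.14], [0.28, 2.66], [-3.11, 3.11]. Speed limits (rad/s): [2.57, 2.57, 3.14, 3.14, 3.14, 3.14].

### API

Orientations are given as [roll, pitch, yaw] about the fixed x, y, z axes, in that order (R = Rz(yaw) Ry(pitch) Rx(roll)).
In Python, from cell import robot, read_camera, get_calibration gives the robot as it stands. The module is installed in compiled form; this text tells all that it offers.
- The arm moves only by the tool send_rows, never from a script. Its argument "plan" is a list of rows, each a list of 2 entries, a list of its own where there are three numbers: the shift along the tool's x, y, z as a fraction of full scale, then the turn, a rotation vector about the tool's x, y, z as a fraction of full scale. A call has exactly 10 rows; each row shifts and turns the commanded pose from where the row before left it, along the tool's axes as they then stand; what a row does not reach is not made up. Full scale, the value 1, is 0.025 m for a shift and 90 degrees for a turn. A row lasts 1/8 s, in which the tool goes at most 62.5 mm and 10.7 degrees, less where a joint would pass 70% of its speed; a pose out of reach is approached as far as the arm can. A call with a number of a shift or a turn outside -1 to 1 is refused whole. A call with a gripper value outside its range is refused whole. "gripper" is the opening, from -1 (shut) to 1 (fully open), so that 0 is half open, set as the call begins (left out, the last holds). The fingers move at their own pace and stop on an object; "force" is the grip in N (left out, the last holds). Time passes only in rows, so rows that do not move let the fingers close, or fill a call up. It gives the time, the measured TCP pose, the force, the opening and the grip force at its end, in the units of the state.
- robot.observe(): the state, without advancing time (a new reading comes with each control period).
- read_camera(name): name is "scene" or "top" or "wrist"; returns (picture, depth): 400x640x3 uint8, blue, green, red; 400x640 float32, m along the optical axis (not along the pixel's ray), 0 where there is no reading.
- get_calibration(name): a dict with "intrinsics" (3x3 intrinsics, pixels), "dist_coeffs" ([k1, k2, p1, p2, k3] as OpenCV has them; the pictures are not rectified), "rvec" (rotation vector, rad) and "tvec" (3), from world to camera coordinates, as OpenCV has them. Camera axes: x right, y down, z forward; pixel columns grow to the right and rows downward; lengths in m; the calibration is good to about 2 mm. A picture is of the moment at which its call begins: read the wrist's pose just before it. get_calibration takes no time and is no camera call; for the wrist camera it gives the pose at the moment of the call.
- robot.hand_in(): hands the job in; it is judged then, once.
The state is a dict: "time": time; "qpos": joint angles; "qvel": joint speeds; "joint_efforts": joint torques, N m; "tool_pos": TCP position; "tool_rot": TCP orientation; "contact_force": force on the tool from outside, world axes, zero at the start; "torque": the same for the moment, N m; "opening": finger opening in m; "grip_force": force on a finger pad.
Only numpy, scipy, OpenCV 4.12 (cv2) and the standard library are available. Lean on these libraries where they do the work, as an engineer would, in place of code of your own. Each camera call takes 0.05 s, during which the arm holds its last target. There are 200 camera calls.

### The job

Clear the cut carrot off the chopping board using the closed fingers as a scraper. First draw the catch tray under the board right out to its stop, then sweep all four carrot rounds along the board and over its open end so that they drop into the tray, and finally push the tray fully home again. Do not pick anything up: the onion and the lemon stay where they are on the board, and the pepper mill and the jam jar are not disturbed.

Things in the scene. Friction and masses are not known exactly. Their poses are not given: they have to be found in the camera images.
- board: wooden chopping board on side rails, fixed to the worktop, 220 mm (its x) by 360 mm (its y), cutting face 76 mm above the worktop. Origin on the worktop under its centre. Edges raised 9 mm above the cutting face run along both long sides (inner faces at x = -97 and +97 mm) and along the closed end (inner face at y = +166 mm); the end at y = -180 mm (towards the robot's right) is open and level, and the catch tray slides out from under it along the board's -y
- board_end (a point): middle of the upper edge of the board's open end, 76 mm above the worktop
- tray (a joint): how far the catch tray is drawn out, m: 0 = fully home (its wooden front touches the board's end), 0.18 = fully out at its stop. It is found partly out (0.06 to 0.085), stays where it is left and takes about 2 N to slide. The space between the board's end and the inner face of the tray's front is as long as this value
- tray_front (a point): middle of the tray's wooden front, at the bottom of the finger notch in its upper edge (56 mm above the worktop). The front is 14 mm thick along the board's y (this point lies midway), 216 mm wide and reaches from 6 mm to 68 mm above the worktop, in the middle 90 mm only to 56 mm
- tray_in (a point): centre of the tray's inner floor, 10 mm above the worktop, axes as the board's. Steel tray, open on top, inside 180 mm (x) by 197 mm (y), walls 3 mm thick and 40 mm high above this floor; 8 mm of air between walls and board
- carrot1: a round of cut carrot, a flat disc about 30 mm across and 15 mm thick, about 12 g, lying loose on a flat face on the board; origin in its middle, z along the disc's axis
- carrot2: a round of cut carrot, a flat disc about 30 mm across and 15 mm thick, about 12 g, lying loose on a flat face on the board; origin in its middle, z along the disc's axis
- carrot3: a round of cut carrot, a flat disc about 30 mm across and 15 mm thick, about 12 g, lying loose on a flat face on the board; origin in its middle, z along the disc's axis
- carrot4: a round of cut carrot, a flat disc about 30 mm across and 15 mm thick, about 12 g, lying loose on a flat face on the board; origin in its middle, z along the disc's axis
- onion_mid (a point): middle of a whole red onion, 63 mm across and 66 mm tall, loose on the board near its closed end
- lemon_mid (a point): middle of a whole lemon, 75 x 59 mm and 59 mm tall, loose on the board near its closed end, beside the onion
- pepper_mill: wooden pepper mill, 58 mm across, 170 mm tall, loose on the worktop behind the board; origin under its centre
- jam_jar: jam jar, 65 mm across, 100 mm tall, loose on the worktop to the right of the drawn-out tray; origin under its centre

How it is judged:
By the outcome, as a careful person would: the job done as asked, in the order asked, and still so for the second after the job is handed in, with the robot touching nothing.
It also fails if it takes over 72 s, if anything falls off the work surface, if the arm or the gripper's body presses on something with over 40 N, if the wrist force passes 120 N, or if a joint passes its speed limit or range.

## Working session

There is one attempt and no reset: what is moved stays moved. The work goes in short steps, Python scripts to look and compute and a tool call to move; the robot and the scene stay as the last step left them, time stands still between calls to the robot, and variables do not carry over. Pictures are saved under pics/ and viewed, at most 10 in all, crops included, and the job is handed in when it is done.

Besides the shell and the picture viewer there is one more tool, called after ">>>" as name([rows], argument=value, ...), one row to a line, values as JSON. send_rows: Moves the arm, as the interface text tells. Shift numbers are shares of 0.025 m and turn numbers shares of 90 degrees, none past 1 either way. Its arguments: {"type":"object","properties":{"plan":{"type":"array"},"gripper":{"type":"number"},"force":{"type":"number"}},"required":["plan"]}

```bash
mkdir -p pics
cat > h.py <<'E'
import numpy as np, cv2
from cell import robot, read_camera, get_calibration
def cloud(name):
    c=get_calibration(name); im,d=read_camera(name)
    K=np.array(c["intrinsics"],float);D=np.array(c["dist_coeffs"],float)
    R=cv2.Rodrigues(np.array(c["rvec"],float))[0];t=np.array(c["tvec"],float).ravel()
    u,v=np.meshgrid(np.arange(640.),np.arange(400.))
    n=cv2.undistortPoints(np.stack([u,v],-1).reshape(-1,1,2),K,D).reshape(400,640,2)
    P=np.dstack([n*d[...,None],d])
    W=(P-t)@R
    W[d==0]=np.nan
    rays=np.dstack([n,np.ones((400,640))])@R
    return im,d,W,rays,-R.T@t
E
python3 - <<'E'
from h import *
print(robot.observe())
a=cloud("top");b=cloud("scene")
np.savez("v.npz",ti=a[0],tw=a[2],tr=a[3],tc=a[4],si=b[0],sw=b[2],sr=b[3],sc=b[4])
cv2.imwrite("pics/top.png",a[0]);cv2.imwrite("pics/scene.png",b[0])
print(a[4],b[4])
E
```

```text
{'time': 0.0, 'qpos': array([ 1.00296917e+00,  3.42780742e-01,  1.52504074e+00,  7.04341660e-06,
        1.27538925e+00, -1.46011299e-01]), 'qvel': array([-0.00123039,  0.0009634 , -0.00020539,  0.00077871, -0.00100681,
       -0.00224348]), 'joint_efforts': array([ 7.29628246e-04, -4.31230009e+01, -2.44230956e+01,  7.18849059e-02,
        5.58155472e-02, -7.97741154e-05]), 'tool_pos': array([0.21467321, 0.47859156, 0.19340662]), 'tool_rot': array([-3.13999277e+00, -2.42082765e-04,  2.71977455e+00]), 'contact_force': array([-0.13390986,  0.44857495,  0.53172159]), 'torque': array([-0.02188322, -0.01801872, -0.01555232]), 'grip_force': 0.0, 'opening': 0.09178899747070221}
[ 0.51027708 -0.1267481   1.32615874] [ 0.16308046 -1.02097018  0.66773743]
```

View pics/top.png

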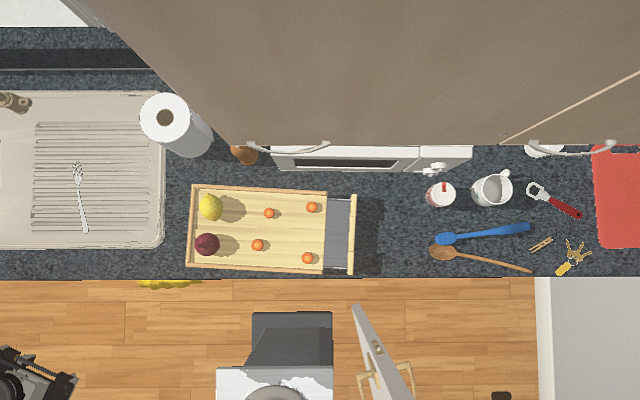

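View pics/scene.png

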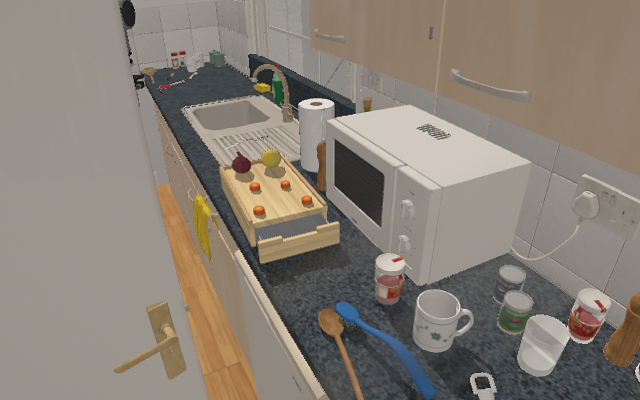

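The top view shows the board at about x 188–327, y 185–270 px. The tray front is near (352,233). Carrots are at (269,213), (312,207), (258,245) and (307,258), with the onion at (207,244) and the lemon at (210,207). The jam jar is near (440,194), and the microwave stands behind the board. The scene view agrees with this.

Run:
```python
from h import *
v=np.load("v.npz")
im,W,r,c=v["ti"],v["tw"],v["tr"],v["tc"]
def on(m,z): # plane hit
    return c+r*((z-c[2])/r[...,2])[...,None]
# board: rim points by depth & colour
hsv=cv2.cvtColor(im,cv2.COLOR_BGR2HSV)
z=W[...,2]
wood=(hsv[...,0]>12)&(hsv[...,0]<28)&(hsv[...,2]>140)
roi=np.zeros((400,640),bool);roi[175:280,180:365]=1
print("zs",np.percentile(z[roi&wood],[5,25,50,75,95]))
P75=on(None,.085)
m=(roi&wood&(z>.066)).astype(np.uint8);m[:,332:]=0
m=cv2.morphologyEx(m,cv2.MORPH_CLOSE,np.ones((9,9)))
n,l,s,_=cv2.connectedComponentsWithStats(m);k=1+s[1:,4].argmax();print(s[k])
p=P75[l==k][:,:2].astype(np.float32)
rc=cv2.minAreaRect(p);print("board rect",rc,cv2.boxPoints(rc).round(4).tolist())
# tray front
m=roi&wood&(np.arange(640)[None]>340)
ys,xs=np.where(m);print("front px",xs.min(),xs.max(),ys.min(),ys.max())
P=on(None,.068)
rc=cv2.minAreaRect(P[m][:,:2].astype(np.float32));print("front",rc,cv2.boxPoints(rc).round(4).tolist(),np.nanmedian(z[m]))
# carrots
m=(roi&(hsv[...,0]<14)&(hsv[...,1]>150)&(hsv[...,2]>150)).astype(np.uint8)
n,l,s,ce=cv2.connectedComponentsWithStats(m)
P=on(None,.091)
for i in range(1,n):
    if s[i,4]>20: print("carrot",s[i,4],ce[i],P[l==i].mean(0).round(4),np.nanmedian(W[l==i],0).round(4))
for nm,mm in(("lemon",roi&(hsv[...,0]>23)&(hsv[...,0]<35)&(hsv[...,1]>150)&(z>.09)),("onion",roi&(z>.1)&(np.arange(400)[:,None]>228)),("jar",(z>.06)&(z<.13)&(np.abs(np.arange(400)-194)<22)[:,None]&(np.abs(np.arange(640)-440)<20)[None]),("mill",(z>.05)&(np.abs(np.arange(400)-155)<12)[:,None]&(np.abs(np.arange(640)-243)<16)[None])):
    q=W[mm];print(nm,len(q),np.percentile(q,[3,50,97],axis=0).round(3).tolist())
for u,vv in((355,160),(300,150),(300,165),(430,155),(290,146),(250,150),(350,100),(300,100),(370,330),(180,130),(440,200)): print(u,vv,W[vv,u].round(3))
```

```text
zs [nan nan nan nan nan]
[  186   184   142    91 10974]
board rect ((0.5293514132499695, 0.03823074698448181), (0.3563562035560608, 0.21725183725357056), 86.4063720703125) [[0.4097999930381775, -0.13279999792575836], [0.6266000270843506, -0.14640000462532043], [0.6488999724388123, 0.20919999480247498], [0.43209999799728394, 0.22290000319480896]]
front px 341 364 194 279
front ((0.5071744918823242, -0.2120625376701355), (0.060384202748537064, 0.22382447123527527), 89.58162689208984) [[0.39500001072883606, -0.24140000343322754], [0.6189000010490417, -0.24310000240802765], [0.6193000078201294, -0.1826999932527542], [0.3955000042915344, -0.181099995970726]] 0.0567483068311383
carrot 66 [311.13636364 206.75757576] [ 0.5843 -0.104   0.091 ] [ 0.5837 -0.1036  0.0904]
carrot 61 [268.54098361 212.72131148] [0.5694 0.0069 0.091 ] [0.5686 0.006  0.0903]
carrot 77 [256.79220779 244.63636364] [0.487 0.037 0.091] [0.4861 0.036  0.0907]
carrot 70 [306.91428571 257.72857143] [ 0.4526 -0.0925  0.091 ] [ 0.4531 -0.0927  0.0905]
lemon 105 [[0.553, 0.138, 0.112], [0.592, 0.156, 0.124], [0.615, 0.176, 0.133]]
onion 457 [[0.465, 0.134, 0.104], [0.49, 0.158, 0.119], [0.515, 0.187, 0.136]]
jar 552 [[0.588, -0.473, 0.068], [0.618, -0.441, 0.099], [0.667, -0.412, 0.107]]
mill 371 [[0.665, -0.016, 0.053], [0.719, 0.062, 0.15], [0.739, 0.093, 0.506]]
355 160 [ 0.691 -0.212  0.193]
300 150 [ 0.659 -0.093  0.507]
300 165 [ 0.693 -0.075  0.098]
430 155 [ 0.689 -0.376  0.269]
290 146 [ 0.712 -0.06   0.266]
250 150 [0.73  0.052 0.118]
350 100 [ 0.677 -0.165  0.749]
300 100 [ 0.677 -0.103  0.75 ]
370 330 [ 0.199 -0.289 -0.263]
180 130 [0.758 0.2   0.228]
440 200 [ 0.6   -0.439  0.098]
```

Run:
```python
from h import *
v=np.load("v.npz")
a=cv2.resize(v["ti"][140:290,170:380],None,fx=3.8,fy=3.8,interpolation=cv2.INTER_CUBIC)
cv2.imwrite("pics/crop.png",a)
```

```text
(no output)
```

View pics/crop.png

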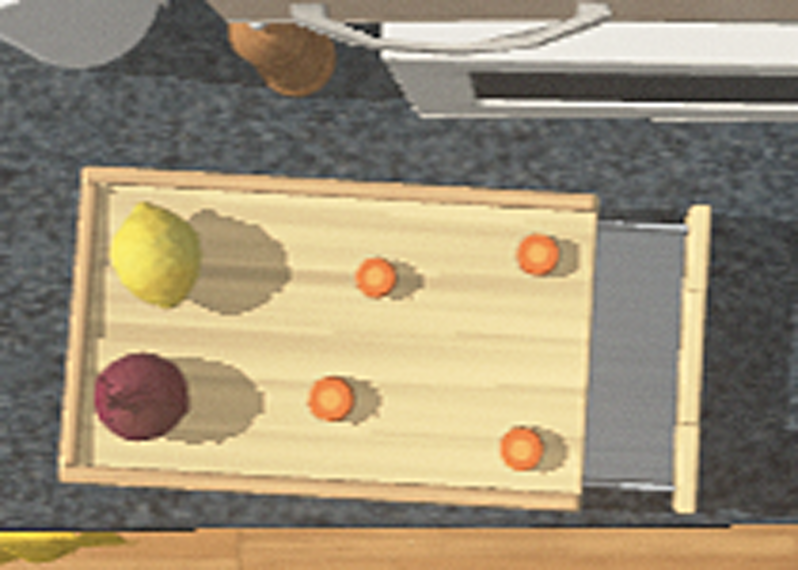

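The crop confirms it: the board is rotated about 3.6°, with the four rounds in two columns and the tray front ~65 mm from the open end. First I'll turn the tool into line with the board and shut the fingers.

>>> send_rows([
  [[0,0,0],[0,0,0.077]],
  [[0,0,0],[0,0,0.077]],
  [[0,0,0],[0,0,0.077]],
  [[0,0,0],[0,0,0.077]],
  [[0,0,0],[0,0,0.077]],
  [[0,0,0],[0,0,0.077]],
  [[0,0,0],[0,0,0.077]],
  [[0,0,0],[0,0,0.077]],
  [[0,0,0],[0,0,0.077]],
  [[0,0,0],[0,0,0.077]],
], gripper=-1, force=20)

```text
time: 1.35
tool_pos: [0.2147, 0.4788, 0.1937]
tool_rot: [-3.141, 0.001, 1.506]
contact_force: [1.5, 0.1, 0.6]
opening: 0.0008
grip_force: 0.0
```

```bash
cat >> h.py <<'E'
BC=np.array([.5294,.0382]);A=np.radians(-3.59)
RB=np.array([[np.cos(A),-np.sin(A)],[np.sin(A),np.cos(A)]])
def b(p): return (np.asarray(p)[...,:2]-BC)@RB
def st():
    o=robot.observe();print("t",o["time"],"bxy",b(o["tool_pos"]).round(4),"pos",o["tool_pos"].round(4),"rot",o["tool_rot"].round(4),"F",o["contact_force"].round(1),"open",round(o["opening"],4))
E
python3 - <<'E'
from h import *
v=np.load("v.npz");st()
c=v["tc"];r=v["tr"]
H=lambda u,vv,z:b((c+r[vv,u]*((z-c[2])/r[vv,u][2])))
for row in (200,210,220,233,245,255,262):
    g=cv2.cvtColor(v["ti"],cv2.COLOR_BGR2HSV)[row,318:362]
    m=(g[:,1]>50)&(g[:,2]>140)
    xs=np.where(m)[0]+318
    e=xs[xs<335].max();f=xs[xs>338];z=.068 if row<216 or row>250 else .056
    print(row,"end",H(e,row,.076).round(4),"front",H(f.min(),row,z).round(4),H(f.max(),row,z).round(4))
print([b(p).round(4).tolist() for p in ([.584,-.104],[.569,.0065],[.4867,.0365],[.4527,-.0925],[.618,-.441])])
E
```

```text
t 1.35 bxy [-0.3416  0.42  ] pos [0.2147 0.4788 0.1937] rot [-3.1411e+00  8.0000e-04  1.5063e+00] F [1.5 0.1 0.6] open 0.0008
200 end [ 0.0847 -0.1762] front [ 0.089  -0.2427] [ 0.0898 -0.256 ]
210 end [ 0.0583 -0.1777] front [ 0.0623 -0.2414] [ 0.0631 -0.2547]
220 end [ 0.0318 -0.1766] front [ 0.0361 -0.2408] [ 0.037  -0.2569]
233 end [-0.0024 -0.1759] front [ 0.0015 -0.2426] [ 0.0022 -0.256 ]
245 end [-0.0337 -0.1776] front [-0.0305 -0.2416] [-0.0297 -0.2549]
255 end [-0.0598 -0.1765] front [-0.0566 -0.2397] [-0.0557 -0.2554]
262 end [-0.0779 -0.1775] front [-0.0749 -0.2406] [-0.074  -0.2564]
[[0.0634, -0.1385], [0.0415, -0.0292], [-0.0425, -0.0044], [-0.0684, -0.1352], [0.1184, -0.4727]]
```

>>> send_rows([
  [[-0.843,0.456,0],[0,0,0]],
  [[-0.843,0.456,0],[0,0,0]],
  [[-0.843,0.456,0],[0,0,0]],
  [[-0.843,0.456,0],[0,0,0]],
  [[-0.843,0.456,0],[0,0,0]],
  [[-0.843,0.456,0],[0,0,0]],
  [[-0.843,0.456,0],[0,0,0]],
  [[-0.843,0.456,0],[0,0,0]],
  [[-0.843,0.456,0],[0,0,0]],
  [[-0.843,0.456,0],[0,0,0]],
])

```text
time: 2.6
tool_pos: [0.316, 0.2609, 0.1939]
tool_rot: [-3.141, 0.0, 1.51]
contact_force: [0.1, 0.7, 0.7]
opening: 0.0003
grip_force: 0.0
```

>>> send_rows([
  [[-0.843,0.456,0],[0,0,0]],
  [[-0.843,0.456,0],[0,0,0]],
  [[-0.843,0.456,0],[0,0,0]],
  [[-0.843,0.456,0],[0,0,0]],
  [[-0.843,0.456,0],[0,0,0]],
  [[-0.843,0.456,0],[0,0,0]],
  [[-0.843,0.456,0],[0,0,0]],
  [[-0.843,0.456,0],[0,0,0]],
  [[-0.843,0.456,0],[0,0,0]],
  [[-0.843,0.456,0],[0,0,0]],
])

```text
time: 3.85
tool_pos: [0.417, 0.0438, 0.1939]
tool_rot: [-3.141, -0.0, 1.51]
contact_force: [0.0, -0.2, -0.0]
opening: 0.0005
grip_force: 0.0
```

>>> send_rows([
  [[-0.843,0.456,0],[0,0,0]],
  [[-0.843,0.456,0],[0,0,0]],
  [[-0.843,0.456,0],[0,0,0]],
  [[-0.843,0.456,0],[0,0,0]],
  [[-0.843,0.456,0],[0,0,0]],
  [[-0.843,0.456,0],[0,0,0]],
  [[-0.843,0.456,0],[0,0,0]],
  [[-0.843,0.456,0],[0,0,0]],
  [[-0.8,0.456,0],[0,0,0]],
  [[0,0,0],[0,0,0]],
])

```text
time: 5.1
tool_pos: [0.5085, -0.1515, 0.1936]
tool_rot: [-3.141, -0.0, 1.509]
contact_force: [0.2, 0.8, 0.1]
opening: 0.0003
grip_force: 0.0
```

```bash
python3 -c "
from h import *
st()"
```

```text
t 5.1 bxy [-0.009  -0.1906] pos [ 0.5085 -0.1515  0.1936] rot [-3.1413e+00 -1.0000e-04  1.5086e+00] F [0.2 0.8 0.1] open 0.0003
```

>>> send_rows([
  [[-0.84,0.36,0],[0,0,0]],
  [[0,0,0.8],[0,0,0]],
  [[0,0,0.8],[0,0,0]],
  [[0,0,0.8],[0,0,0]],
  [[0,0,0.8],[0,0,0]],
  [[0,0,0.8],[0,0,0]],
  [[0,0,0.8],[0,0,0]],
  [[0,0,0.8],[0,0,0]],
  [[0,0,0.8],[0,0,0]],
  [[0,0,0.16],[0,0,0]],
])

```text
time: 6.35
tool_pos: [0.5148, -0.1705, 0.029]
tool_rot: [-3.139, -0.001, 1.511]
contact_force: [-0.4, -0.5, -0.4]
opening: 0.0002
grip_force: 0.0
```

>>> send_rows([
  [[-0.5,0,0],[0,0,0]],
  [[-0.5,0,0],[0,0,0]],
  [[-0.5,0,0],[0,0,0]],
  [[-0.5,0,0],[0,0,0]],
  [[-0.5,0,0],[0,0,0]],
  [[-0.5,0,0],[0,0,0]],
  [[-0.5,0,0],[0,0,0]],
  [[-0.5,0,0],[0,0,0]],
  [[-0.5,0,0],[0,0,0]],
  [[-0.4,0,0],[0,0,0]],
])

```text
time: 7.6
tool_pos: [0.5083, -0.2946, 0.0301]
tool_rot: [3.142, -0.0, 1.51]
contact_force: [-0.2, 0.3, 0.0]
opening: 0.0004
grip_force: 0.0
```

```bash
python3 -c "
from h import *
st()"
```

```text
t 7.6 bxy [-2.000e-04 -3.335e-01] pos [ 0.5083 -0.2946  0.0301] rot [ 3.1415 -0.      1.5101] F [-0.2  0.3  0. ] open 0.0004
```

>>> send_rows([
  [[-0.15,0,0],[0,0,0]],
  [[-0.1,0,0],[0,0,0]],
  [[-0.1,0,0],[0,0,0]],
  [[-0.1,0,0],[0,0,0]],
  [[-0.1,0,0],[0,0,0]],
  [[-0.05,0,0],[0,0,0]],
  [[-0.05,0,0],[0,0,0]],
  [[-0.05,0,0],[0,0,0]],
  [[0,0,0],[0,0,0]],
  [[0,0,0],[0,0,0]],
])

```text
time: 8.85
tool_pos: [0.5073, -0.3112, 0.0301]
tool_rot: [3.142, -0.0, 1.51]
contact_force: [-0.3, 0.1, -0.6]
opening: 0.0005
grip_force: 0.0
```

```bash
python3 -c "
from h import *
st()
c=cloud('top')[0];cv2.imwrite('pics/t2.png',cv2.resize(c[140:290,170:450],None,fx=2.8,fy=2.8))
st()"
```

```text
t 8.85 bxy [-2.000e-04 -3.501e-01] pos [ 0.5073 -0.3112  0.0301] rot [ 3.1416e+00 -1.0000e-04  1.5103e+00] F [-0.3  0.1 -0.6] open 0.0005
t 8.9 bxy [-2.000e-04 -3.501e-01] pos [ 0.5073 -0.3112  0.0301] rot [ 3.1416e+00 -1.0000e-04  1.5103e+00] F [-0.3  0.6  0.6] open 0.0003
```

View pics/t2.png

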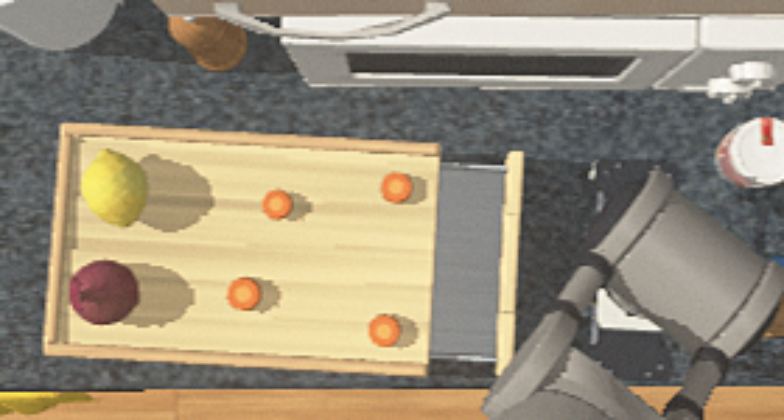

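The tray hasn't moved: its front is still at crop (510,260), yet the gripper is past it at about (630,290). I'll check the side view.

```bash
python3 -c "
from h import *
st()
c=cloud('scene')[0];cv2.imwrite('pics/s2.png',cv2.resize(c[100:320,180:460],None,fx=2.7,fy=2.7))
"
```

```text
t 8.9 bxy [-2.000e-04 -3.501e-01] pos [ 0.5073 -0.3112  0.0301] rot [ 3.1416e+00 -1.0000e-04  1.5103e+00] F [-0.3  0.6  0.6] open 0.0003
```

View pics/s2.png

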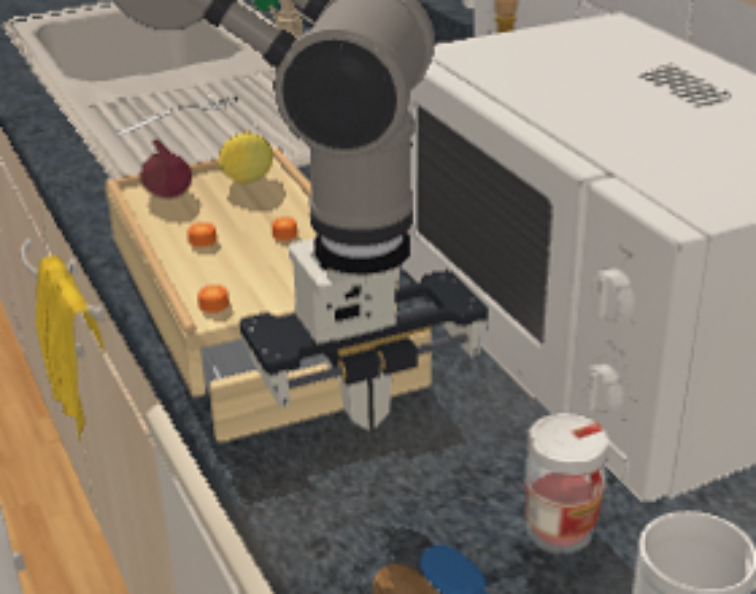

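The closed fingers stand in front of the tray: tip at crop (373,428), tray front at about (320,390). I'll compare the reported TCP against the image, to see whether the pull slipped over the front.

Run:
```python
from h import *
o=robot.observe();c=get_calibration("scene")
P=lambda p:cv2.projectPoints(np.array(p,float).reshape(-1,3),np.array(c["rvec"],float),np.array(c["tvec"],float),np.array(c["intrinsics"],float),np.array(c["dist_coeffs"],float))[0].reshape(-1,2)
w=lambda bx,by,z:np.r_[BC+RB@[bx,by],z]
def crop(p): return ((P(p)-[180,100])*2.7).round(0).tolist()
print("tip",crop(o["tool_pos"]))
print("front outer corners @by-.258",crop([w(x,-.258,z) for x in(-.108,.108) for z in (.006,.068)]))
print("board end corners",crop([w(x,-.18,.076) for x in(-.11,.11)]))
im,d,W,_,_=cloud("scene")
for u,v in ((250,400),(300,400),(225,420),(415,365),(370,405),(230,362)):
    uu,vv=int(u/2.7+180),int(v/2.7+100);q=W[vv,uu];print((u,v),q.round(4),b(q).round(4))
```

```text
tip [[366.0, 450.0]]
front outer corners @by-.258 [[218.0, 444.0], [212.0, 388.0], [432.0, 386.0], [433.0, 332.0]]
board end corners [[185.0, 337.0], [400.0, 286.0]]
(250, 400) [ 0.4374 -0.2141  0.0457] [-0.076  -0.2576]
(300, 400) [ 0.4862 -0.2164  0.0303] [-0.0272 -0.2568]
(225, 420) [ 0.4134 -0.2127  0.032 ] [-0.1001 -0.2577]
(415, 365) [ 0.5328 -0.3482  0.1349] [ 0.0276 -0.3854]
(370, 405) [ 0.5073 -0.3199  0.0849] [ 0.0004 -0.3588]
(230, 362) [ 0.4597 -0.1008  0.0107] [-0.0609 -0.1431]
```

Run:
```python
from h import *
st()
for nm in("scene",):
    im,d,W,_,_=cloud(nm)
    B=b(W);m=(np.abs(B[...,0])<.06)&(B[...,1]<-.3)&(B[...,1]>-.42)&(W[...,2]>.02)&(W[...,2]<.14)
    for lo in np.arange(.02,.14,.006):
        q=m&(W[...,2]>=lo)&(W[...,2]<lo+.006)
        if q.sum(): print(round(lo,3),q.sum(),"bx",B[q][:,0].min().round(4),B[q][:,0].max().round(4),"by",np.percentile(B[q][:,1],[5,50,95]).round(4))
```

```text
t 9.0 bxy [-2.0e-04 -3.5e-01] pos [ 0.5073 -0.3111  0.0301] rot [ 3.1415e+00 -1.0000e-04  1.5104e+00] F [-1.4  0.1 -0.5] open -0.0
0.062 11 bx -0.0071 0.0108 by [-0.3613 -0.3588 -0.3562]
0.068 18 bx -0.0097 0.0156 by [-0.3611 -0.3593 -0.3576]
0.074 31 bx -0.0172 0.0148 by [-0.3624 -0.3598 -0.347 ]
0.08 35 bx -0.018 0.0179 by [-0.3615 -0.3599 -0.3534]
0.086 40 bx -0.0179 0.0172 by [-0.3619 -0.3598 -0.3443]
0.092 39 bx -0.0189 0.017 by [-0.3619 -0.359  -0.3514]
0.098 42 bx -0.0196 0.0177 by [-0.3613 -0.3592 -0.3417]
0.104 43 bx -0.0195 0.0176 by [-0.3625 -0.3596 -0.35  ]
0.11 21 bx -0.0186 0.0182 by [-0.3621 -0.3606 -0.3582]
0.116 1 bx 0.0099 0.0099 by [-0.3606 -0.3606 -0.3606]
0.122 3 bx -0.0311 -0.0292 by [-0.3632 -0.3621 -0.344 ]
0.128 13 bx -0.0308 0.0311 by [-0.385  -0.354  -0.3359]
0.134 74 bx -0.0574 0.0502 by [-0.3868 -0.3847 -0.3499]
```

At reported z = 0.030 the fingertips are really at about 0.060 and the gripper body sits ~30 mm higher too. The reported z is about 30 mm low, so the fingers passed over the notch and nothing was moved. I'll correct for this and redo the pull.

>>> send_rows([
  [[0,0,-0.6],[0,0,0]],
  [[0,0,-0.6],[0,0,0]],
  [[0.92,0,0],[0,0,0]],
  [[0.92,0,0],[0,0,0]],
  [[0.92,0,0],[0,0,0]],
  [[0.92,0,0],[0,0,0]],
  [[0.92,0,0],[0,0,0]],
  [[0.92,0,0],[0,0,0]],
  [[0,0,0.2],[0,0,0]],
  [[0,0,0.2],[0,0,0]],
])

```text
time: 10.3
tool_pos: [0.5157, -0.1733, 0.0497]
tool_rot: [3.142, 0.0, 1.511]
contact_force: [-0.3, 0.7, 0.4]
opening: 0.0005
grip_force: 0.0
```

>>> send_rows([
  [[0,0,0.5],[0,0,0]],
  [[0,0,0.5],[0,0,0]],
  [[0,0,0.5],[0,0,0]],
  [[0,0,0.4],[0,0,0]],
  [[0,0,0],[0,0,0]],
  [[-0.4,0,0],[0,0,0]],
  [[-0.4,0,0],[0,0,0]],
  [[-0.4,0,0],[0,0,0]],
  [[-0.4,0,0],[0,0,0]],
  [[-0.4,0,0],[0,0,0]],
])

```text
time: 11.55
tool_pos: [0.5126, -0.2241, 0.0027]
tool_rot: [3.141, -0.0, 1.51]
contact_force: [1.8, 2.3, 0.3]
opening: 0.0004
grip_force: 0.9
```

Run:
```python
from h import *
st()
im,d,W,_,_=cloud("scene");B=b(W)
m=(B[...,1]<-.24)&(B[...,1]>-.4)&(W[...,2]>.012)&(W[...,2]<.05)&(np.abs(B[...,0])>.05)&(np.abs(B[...,0])<.1)
print("front outer by",m.sum(),np.percentile(B[m][:,1],[5,50,95]))
```

```text
t 11.55 bxy [-0.0003 -0.2628] pos [ 0.5126 -0.2241  0.0027] rot [ 3.1413e+00 -1.0000e-04  1.5100e+00] F [1.8 2.3 0.3] open 0.0004
front outer by 472 [-0.28899809 -0.28666945 -0.28409362]
```

>>> send_rows([
  [[-0.4,0,0],[0,0,0]],
  [[-0.4,0,0],[0,0,0]],
  [[-0.4,0,0],[0,0,0]],
  [[-0.4,0,0],[0,0,0]],
  [[-0.4,0,0],[0,0,0]],
  [[-0.4,0,0],[0,0,0]],
  [[-0.4,0,0],[0,0,0]],
  [[-0.4,0,0],[0,0,0]],
  [[-0.1,0,0],[0,0,0]],
  [[-0.1,0,0],[0,0,0]],
])

```text
time: 12.85
tool_pos: [0.5075, -0.3081, 0.0025]
tool_rot: [3.142, -0.001, 1.51]
contact_force: [1.4, 9.2, 4.1]
opening: 0.0001
grip_force: 5.5
```

>>> send_rows([
  [[-0.06,0,0],[0,0,0]],
  [[-0.06,0,0],[0,0,0]],
  [[-0.06,0,0],[0,0,0]],
  [[0,0,0],[0,0,0]],
  [[0,0,0],[0,0,0]],
  [[0,0,0],[0,0,0]],
  [[0,0,0],[0,0,0]],
  [[0,0,0],[0,0,0]],
  [[0,0,0],[0,0,0]],
  [[0,0,0],[0,0,0]],
])

```text
time: 14.1
tool_pos: [0.5074, -0.3079, 0.0026]
tool_rot: [-3.14, -0.007, 1.511]
contact_force: [1.9, 16.5, 5.4]
opening: 0.0003
grip_force: 8.7
```

```bash
cat >> h.py <<'E'
def front(lo=-.4,hi=-.19):
    im,d,W,_,_=cloud("scene");B=b(W)
    m=(B[...,1]<hi)&(B[...,1]>lo)&(W[...,2]>.012)&(W[...,2]<.05)&(np.abs(B[...,0])>.05)&(np.abs(B[...,0])<.1)
    print("front outer by",m.sum(),np.percentile(B[m][:,1],[5,50,95]).round(4))
E
python3 - <<'E'
from h import *
st();front()
E
```

```text
t 14.1 bxy [-3.000e-04 -3.468e-01] pos [ 0.5074 -0.3079  0.0026] rot [-3.14   -0.0065  1.511 ] F [ 1.9 16.5  5.4] open 0.0003
front outer by 819 [-0.3729 -0.3701 -0.2171]
```

The tray is at its stop: the arm is blocked with 16 N and the front's outer face is at board y −0.371. Now I'll lift out and go behind carrot 1.

>>> send_rows([
  [[0.3,0,0],[0,0,0]],
  [[0.3,0,0],[0,0,0]],
  [[0,0,-0.8],[0,0,0]],
  [[0,0,-0.8],[0,0,0]],
  [[0,0,-0.8],[0,0,0]],
  [[0,0,-0.7],[0,0,0]],
  [[0.9,0.2,0],[0,0,0]],
  [[0.9,0.2,0],[0,0,0]],
  [[0.9,0.2,0],[0,0,0]],
  [[0.9,0.2,0],[0,0,0]],
])

```text
time: 15.4
tool_pos: [0.5334, -0.2068, 0.0791]
tool_rot: [-3.14, -0.001, 1.511]
contact_force: [0.3, -0.2, -0.2]
opening: 0.0004
grip_force: 0.0
```

>>> send_rows([
  [[0.9,0.24,0],[0,0,0]],
  [[0.9,0.24,0],[0,0,0]],
  [[0.9,0.24,0],[0,0,0]],
  [[0.9,0.24,0],[0,0,0]],
  [[0.9,0.24,0],[0,0,0]],
  [[0.9,0.24,0],[0,0,0]],
  [[0.28,0,0],[0,0,0]],
  [[0,0,0],[0,0,0]],
  [[0,0,0],[0,0,0]],
  [[0,0,0],[0,0,0]],
])

```text
time: 16.65
tool_pos: [0.5778, -0.0703, 0.0801]
tool_rot: [-3.142, 0.0, 1.509]
contact_force: [-0.1, 0.1, -0.4]
opening: 0.0007
grip_force: 0.0
```

Run:
```python
from h import *
st()
im,d,W,_,_=cloud("scene")
B=b(W);o=b(robot.observe()["tool_pos"]);m=(np.abs(B-o)<[.03,.03]).all(-1)&(W[...,2]>.093)&(W[...,2]<.2)
print("lowest finger",np.sort(W[m][:,2])[:6], B[m][:,:1].min(),B[m][:,0].max())
cv2.imwrite('pics/s3.png',cv2.resize(im[100:320,180:460],None,fx=2.7,fy=2.7))
```

```text
t 16.65 bxy [ 0.0551 -0.1052] pos [ 0.5778 -0.0703  0.0801] rot [-3.1415  0.      1.5093] F [-0.1  0.1 -0.4] open 0.0007
lowest finger [0.09337093 0.09365085 0.11196876 0.1131308  0.11530672 0.11567188] 0.025227964054451393 0.07575881571326507
```

View pics/s3.png

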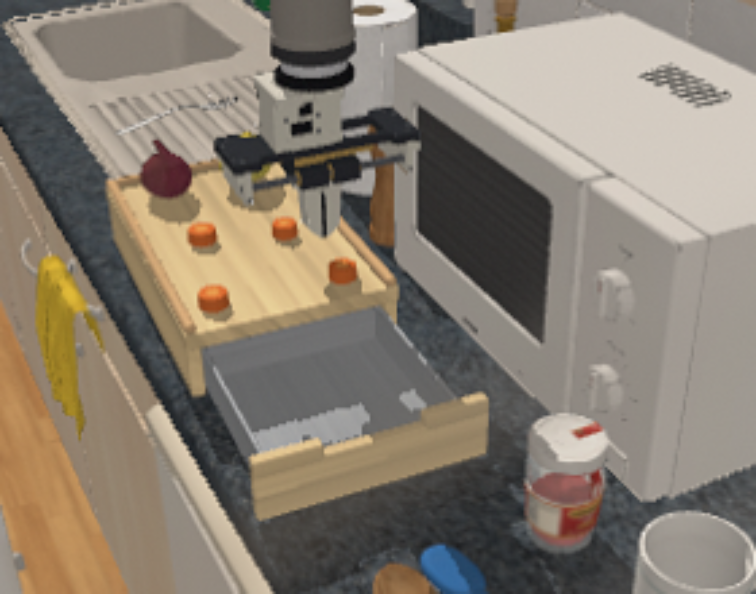

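The tray is fully out, the four rounds are untouched and the fingertips are just behind carrot 1 at crop (343,270). I'll lower and sweep it.

>>> send_rows([
  [[0,0,0.4],[0,0,0]],
  [[0,0,0.4],[0,0,0]],
  [[0,0,0.36],[0,0,0]],
  [[0,0,0],[0,0,0]],
  [[-0.35,0,0],[0,0,0]],
  [[-0.35,0,0],[0,0,0]],
  [[-0.4,0,0],[0,0,0]],
  [[-0.4,0,0],[0,0,0]],
  [[-0.4,0,0],[0,0,0]],
  [[-0.4,0,0],[0,0,0]],
])

```text
time: 17.95
tool_pos: [0.5745, -0.1278, 0.0512]
tool_rot: [3.141, -0.0, 1.51]
contact_force: [0.3, 0.2, 0.0]
opening: 0.0004
grip_force: 0.0
```

>>> send_rows([
  [[-0.4,0,0],[0,0,0]],
  [[-0.4,0,0],[0,0,0]],
  [[-0.3,0,0],[0,0,0]],
  [[0,0,0],[0,0,0]],
  [[0,0,-0.8],[0,0,0]],
  [[0,0,-0.4],[0,0,0]],
  [[0.9,-0.1,0],[0,0,0]],
  [[0.9,-0.1,0],[0,0,0]],
  [[0.9,-0.1,0],[0,0,0]],
  [[0.9,-0.1,0],[0,0,0]],
])

```text
time: 19.2
tool_pos: [0.5679, -0.0616, 0.0807]
tool_rot: [-3.141, -0.0, 1.511]
contact_force: [1.3, 0.1, 0.5]
opening: 0.0004
grip_force: 0.0
```

>>> send_rows([
  [[0.9,-0.1,0],[0,0,0]],
  [[0.9,-0.04,0],[0,0,0]],
  [[0.9,0,0],[0,0,0]],
  [[0.9,0,0],[0,0,0]],
  [[0.4,0,0],[0,0,0]],
  [[0,0,0],[0,0,0]],
  [[0,0,0],[0,0,0]],
  [[0,0,0],[0,0,0]],
  [[0,0,0],[0,0,0]],
  [[0,0,0],[0,0,0]],
])

```text
time: 20.45
tool_pos: [0.5709, 0.0357, 0.0811]
tool_rot: [3.142, -0.0, 1.51]
contact_force: [0.5, 0.3, -0.9]
opening: 0.0005
grip_force: 0.0
```

```bash
cat >> h.py <<'E'
def carrots(cam):
    im,d,W,_,_=cloud(cam);hsv=cv2.cvtColor(im,cv2.COLOR_BGR2HSV);B=b(W)
    m=((hsv[...,0]<14)&(hsv[...,1]>150)&(hsv[...,2]>120)&(np.abs(B[...,0])<.13)&(B[...,1]>-.45)&(B[...,1]<.1)).astype(np.uint8)
    n,l,s,ce=cv2.connectedComponentsWithStats(m)
    for i in range(1,n):
        if s[i,4]>15: print(cam,"carrot",s[i,4],np.nanmedian(np.dstack([B,W[...,2]])[l==i],0).round(4))
E
python3 - <<'E'
from h import *
st();carrots("scene");carrots("top");st()
E
```

```text
t 20.45 bxy [0.0416 0.0001] pos [0.5709 0.0357 0.0811] rot [ 3.1415 -0.      1.5097] F [ 0.5  0.3 -0.9] open 0.0005
scene carrot 62 [ 0.0388 -0.036   0.0872]
scene carrot 73 [-0.0452 -0.0123  0.0887]
scene carrot 85 [-0.0725 -0.1436  0.0881]
scene carrot 78 [ 0.0649 -0.2035  0.0239]
top carrot 59 [ 0.0681 -0.1947  0.0247]
top carrot 19 [ 0.0389 -0.0382  0.0919]
top carrot 69 [-0.0672 -0.1361  0.0911]
t 20.55 bxy [0.0416 0.0003] pos [0.5709 0.0359 0.0811] rot [ 3.1415e+00 -1.0000e-04  1.5100e+00] F [-0.2 -0.4  0.7] open 0.0004
```

>>> send_rows([
  [[0.2,0,0],[0,0,0]],
  [[0,0,0.5],[0,0,0]],
  [[0,0,0.5],[0,0,0]],
  [[0,0,0.2],[0,0,0]],
  [[-0.2,0,0],[0,0,0]],
  [[-0.4,0,0],[0,0,0]],
  [[-0.48,0,0],[0,0,0]],
  [[-0.48,0,0],[0,0,0]],
  [[-0.48,0,0],[0,0,0]],
  [[-0.48,0,0],[0,0,0]],
])

```text
time: 21.8
tool_pos: [0.5674, -0.0228, 0.0512]
tool_rot: [3.141, -0.0, 1.51]
contact_force: [0.3, 0.2, 0.7]
opening: 0.0007
grip_force: 0.1
```

>>> send_rows([
  [[-0.48,0,0],[0,0,0]],
  [[-0.48,0,0],[0,0,0]],
  [[-0.48,0,0],[0,0,0]],
  [[-0.48,0,0],[0,0,0]],
  [[-0.48,0,0],[0,0,0]],
  [[-0.48,0,0],[0,0,0]],
  [[-0.48,0,0],[0,0,0]],
  [[-0.48,0,0],[0,0,0]],
  [[-0.48,0,0],[0,0,0]],
  [[-0.48,0,0],[0,0,0]],
])

```text
time: 23.05
tool_pos: [0.5601, -0.1424, 0.0511]
tool_rot: [-3.142, -0.0, 1.51]
contact_force: [0.6, -0.9, 0.2]
opening: 0.0006
grip_force: 0.0
```

>>> send_rows([
  [[-0.35,0,0],[0,0,0]],
  [[0,0,0],[0,0,0]],
  [[0,0,-0.8],[0,0,0]],
  [[0,0,-0.4],[0,0,0]],
  [[0.7,-0.86,0],[0,0,0]],
  [[0.7,-0.86,0],[0,0,0]],
  [[0.7,-0.86,0],[0,0,0]],
  [[0.7,-0.86,0],[0,0,0]],
  [[0.8,-0.86,0],[0,0,0]],
  [[0,0,0],[0,0,0]],
])

```text
time: 24.3
tool_pos: [0.4564, -0.0526, 0.0813]
tool_rot: [-3.141, -0.0, 1.512]
contact_force: [-0.3, -0.3, -0.4]
opening: 0.0004
grip_force: 0.0
```

Run:
```python
from h import *
st();carrots("scene")
```

```text
t 24.3 bxy [-0.0671 -0.0952] pos [ 0.4564 -0.0526  0.0813] rot [-3.1407e+00 -4.0000e-04  1.5121e+00] F [-0.3 -0.3 -0.4] open 0.0004
scene carrot 86 [-0.0725 -0.1437  0.0887]
scene carrot 77 [ 0.064  -0.2031  0.0236]
```

Run:
```python
from h import *
carrots("top")
s=cloud("scene")[0];t=cloud("top")[0]
cv2.imwrite('pics/s4.png',np.vstack([cv2.resize(s[120:290,180:400],(700,300)) ,cv2.resize(t[160:285,180:440],(700,300))]))
```

```text
top carrot 56 [ 0.0688 -0.1943  0.0245]
top carrot 52 [-0.0745 -0.3369  0.0348]
```

View pics/s4.png

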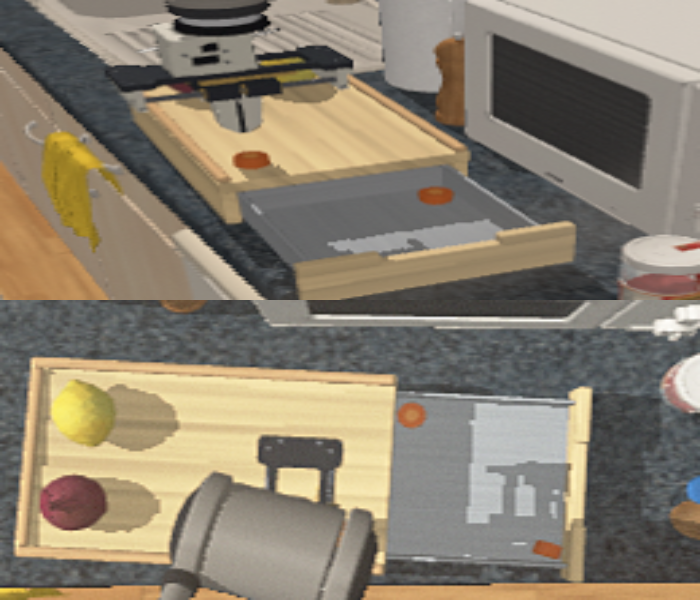

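Carrots 1 and 2 are both in the tray: one at (412,415) in the lower view, one standing in the near front corner at (547,549). The board's right column is clear. Next is carrot 4.

>>> send_rows([
  [[0,0,0.5],[0,0,0]],
  [[0,0,0.5],[0,0,0]],
  [[0,0,0.2],[0,0,0]],
  [[0,0,0],[0,0,0]],
  [[-0.3,0,0],[0,0,0]],
  [[-0.35,0,0],[0,0,0]],
  [[-0.35,0,0],[0,0,0]],
  [[-0.35,0,0],[0,0,0]],
  [[-0.35,0,0],[0,0,0]],
  [[-0.35,0,0],[0,0,0]],
])

```text
time: 25.75
tool_pos: [0.4546, -0.1058, 0.0511]
tool_rot: [3.142, -0.0, 1.51]
contact_force: [0.0, -0.6, 1.0]
opening: 0.0003
grip_force: 0.1
```

>>> send_rows([
  [[-0.35,0,0],[0,0,0]],
  [[-0.35,0,0],[0,0,0]],
  [[-0.35,0,0],[0,0,0]],
  [[-0.35,0,0],[0,0,0]],
  [[-0.2,0,0],[0,0,0]],
  [[0,0,0],[0,0,0]],
  [[0,0,-0.8],[0,0,0]],
  [[0,0,-0.4],[0,0,0]],
  [[0.8,0.1,0],[0,0,0]],
  [[0.9,0.1,0],[0,0,0]],
])

```text
time: 27.0
tool_pos: [0.4599, -0.1025, 0.0813]
tool_rot: [3.141, 0.0, 1.51]
contact_force: [0.0, -0.6, -0.0]
opening: 0.0004
grip_force: 0.0
```

>>> send_rows([
  [[0.9,0.1,0],[0,0,0]],
  [[0.9,0.1,0],[0,0,0]],
  [[0.9,0.1,0],[0,0,0]],
  [[0.9,0.1,0],[0,0,0]],
  [[0.9,0.1,0],[0,0,0]],
  [[0.9,0.1,0],[0,0,0]],
  [[0.8,0.1,0],[0,0,0]],
  [[0.8,0.1,0],[0,0,0]],
  [[0,0,0],[0,0,0]],
  [[0,0,0],[0,0,0]],
])

```text
time: 28.25
tool_pos: [0.4901, 0.0702, 0.081]
tool_rot: [-3.141, 0.0, 1.511]
contact_force: [-0.5, -0.7, 0.3]
opening: 0.0004
grip_force: 0.0
```

Run:
```python
from h import *
st();carrots("scene");carrots("top")
```

```text
t 28.25 bxy [-0.0412  0.0295] pos [0.4901 0.0702 0.081 ] rot [-3.1414e+00  2.0000e-04  1.5107e+00] F [-0.5 -0.7  0.3] open 0.0004
scene carrot 73 [-0.045  -0.0124  0.0882]
scene carrot 76 [ 0.065  -0.2029  0.0233]
scene carrot 66 [-0.0697 -0.2207  0.0246]
top carrot 56 [ 0.0689 -0.1938  0.024 ]
top carrot 66 [-0.0414 -0.0081  0.091 ]
top carrot 65 [-0.0705 -0.2122  0.025 ]
top carrot 50 [-0.0748 -0.3394  0.0353]
```

Three are in. Sweeping carrot 3 now.

>>> send_rows([
  [[0,0,0.5],[0,0,0]],
  [[0,0,0.5],[0,0,0]],
  [[0,0,0.2],[0,0,0]],
  [[0,0,0],[0,0,0]],
  [[-0.3,0,0],[0,0,0]],
  [[-0.4,0,0],[0,0,0]],
  [[-0.48,0,0],[0,0,0]],
  [[-0.48,0,0],[0,0,0]],
  [[-0.48,0,0],[0,0,0]],
  [[-0.48,0,0],[0,0,0]],
])

```text
time: 29.6
tool_pos: [0.4863, 0.0042, 0.0512]
tool_rot: [3.141, -0.0, 1.51]
contact_force: [-1.2, 0.4, 0.4]
opening: 0.0004
grip_force: 0.1
```

>>> send_rows([
  [[-0.48,0,0],[0,0,0]],
  [[-0.48,0,0],[0,0,0]],
  [[-0.48,0,0],[0,0,0]],
  [[-0.48,0,0],[0,0,0]],
  [[-0.48,0,0],[0,0,0]],
  [[-0.48,0,0],[0,0,0]],
  [[-0.48,0,0],[0,0,0]],
  [[-0.48,0,0],[0,0,0]],
  [[-0.48,0,0],[0,0,0]],
  [[-0.35,0,0],[0,0,0]],
])

```text
time: 30.85
tool_pos: [0.4793, -0.1122, 0.0511]
tool_rot: [3.142, -0.0, 1.51]
contact_force: [-1.1, -0.1, 0.4]
opening: 0.0006
grip_force: 0.1
```

>>> send_rows([
  [[-0.35,0,0],[0,0,0]],
  [[-0.35,0,0],[0,0,0]],
  [[-0.35,0,0],[0,0,0]],
  [[-0.35,0,0],[0,0,0]],
  [[0,0,0],[0,0,0]],
  [[0,0,-0.8],[0,0,0]],
  [[0,0,-0.4],[0,0,0]],
  [[0,0,0],[0,0,0]],
  [[0,0,0],[0,0,0]],
  [[0,0,0],[0,0,0]],
])

```text
time: 32.1
tool_pos: [0.4769, -0.1461, 0.0806]
tool_rot: [-3.141, -0.0, 1.51]
contact_force: [0.0, 0.5, -1.0]
opening: 0.0009
grip_force: 0.0
```

Run:
```python
from h import *
st();carrots("scene");carrots("top");front()
```

```text
t 32.1 bxy [-0.0409 -0.1872] pos [ 0.4769 -0.1461  0.0806] rot [-3.1407e+00 -5.0000e-04  1.5104e+00] F [ 0.   0.5 -1. ] open 0.0009
scene carrot 78 [ 0.065  -0.204   0.0241]
scene carrot 162 [-0.0514 -0.2179  0.0241]
top carrot 34 [ 0.0753 -0.1938  0.025 ]
top carrot 50 [-0.0755 -0.339   0.0342]
front outer by 1157 [-0.3725 -0.2969 -0.2004]
```

All four rounds lie in the tray, the last two side by side near the end. Now I'll go outside the front and push it home.

>>> send_rows([
  [[-0.85,0.04,0],[0,0,0]],
  [[-0.85,0.04,0],[0,0,0]],
  [[-0.85,0.04,0],[0,0,0]],
  [[-0.85,0.04,0],[0,0,0]],
  [[-0.85,0.04,0],[0,0,0]],
  [[-0.85,0.04,0],[0,0,0]],
  [[-0.85,0.04,0],[0,0,0]],
  [[-0.85,0.04,0],[0,0,0]],
  [[-0.85,0.04,0],[0,0,0]],
  [[-0.7,0.04,0],[0,0,0]],
])

```text
time: 33.5
tool_pos: [0.4745, -0.3568, 0.081]
tool_rot: [3.142, -0.0, 1.51]
contact_force: [-0.2, -0.1, -0.5]
opening: 0.0002
grip_force: 0.0
```

```bash
python3 -c "
from h import *
st()"
```

```text
t 33.5 bxy [-0.0301 -0.3976] pos [ 0.4745 -0.3568  0.081 ] rot [ 3.1415e+00 -1.0000e-04  1.5100e+00] F [-0.2 -0.1 -0.5] open 0.0002
```

>>> send_rows([
  [[0,0,0.6],[0,0,0]],
  [[0,0,0.6],[0,0,0]],
  [[0,0,0.6],[0,0,0]],
  [[0,0,0.6],[0,0,0]],
  [[0,0,0.6],[0,0,0]],
  [[0,0,0],[0,0,0]],
  [[0.2,0,0],[0,0,0]],
  [[0.2,0,0],[0,0,0]],
  [[0.2,0,0],[0,0,0]],
  [[0.3,0,0],[0,0,0]],
])

```text
time: 34.75
tool_pos: [0.4763, -0.3331, 0.0067]
tool_rot: [3.14, 0.001, 1.51]
contact_force: [-0.1, -1.1, 1.3]
opening: 0.0003
grip_force: 0.9
```

>>> send_rows([
  [[0.4,0,0],[0,0,0]],
  [[0.4,0,0],[0,0,0]],
  [[0.4,0,0],[0,0,0]],
  [[0.4,0,0],[0,0,0]],
  [[0.4,0,0],[0,0,0]],
  [[0.4,0,0],[0,0,0]],
  [[0.4,0,0],[0,0,0]],
  [[0.4,0,0],[0,0,0]],
  [[0.4,0,0],[0,0,0]],
  [[0.4,0,0],[0,0,0]],
])

```text
time: 36.0
tool_pos: [0.482, -0.2323, 0.0061]
tool_rot: [-3.142, -0.0, 1.51]
contact_force: [1.5, -2.3, -0.1]
opening: 0.0007
grip_force: 0.9
```

>>> send_rows([
  [[0.4,0,0],[0,0,0]],
  [[0.4,0,0],[0,0,0]],
  [[0.4,0,0],[0,0,0]],
  [[0.4,0,0],[0,0,0]],
  [[0.4,0,0],[0,0,0]],
  [[0.3,0,0],[0,0,0]],
  [[0.2,0,0],[0,0,0]],
  [[0.1,0,0],[0,0,0]],
  [[0.1,0,0],[0,0,0]],
  [[0.1,0,0],[0,0,0]],
])

```text
time: 37.25
tool_pos: [0.486, -0.1631, 0.0061]
tool_rot: [-3.141, -0.0, 1.51]
contact_force: [0.3, -1.2, 0.8]
opening: 0.0001
grip_force: 0.8
```

```bash
python3 -c "
from h import *
st();front(-.4,-.182)"
```

```text
t 37.25 bxy [-0.0307 -0.2037] pos [ 0.486  -0.1631  0.0061] rot [-3.1412e+00 -1.0000e-04  1.5101e+00] F [ 0.3 -1.2  0.8] open 0.0001
front outer by 429 [-0.1944 -0.1915 -0.1888]
```

>>> send_rows([
  [[0.08,0,0],[0,0,0]],
  [[0.08,0,0],[0,0,0]],
  [[0.08,0,0],[0,0,0]],
  [[0.08,0,0],[0,0,0]],
  [[0.08,0,0],[0,0,0]],
  [[0.08,0,0],[0,0,0]],
  [[0,0,0],[0,0,0]],
  [[0,0,0],[0,0,0]],
  [[0,0,0],[0,0,0]],
  [[0,0,0],[0,0,0]],
])

```text
time: 38.55
tool_pos: [0.4863, -0.1625, 0.0064]
tool_rot: [3.14, 0.015, 1.513]
contact_force: [-14.4, -54.3, -8.5]
opening: 0.0005
grip_force: 26.9
```

```bash
python3 -c "
from h import *
st();front(-.4,-.182)"
```

```text
t 38.55 bxy [-0.0305 -0.203 ] pos [ 0.4863 -0.1625  0.0064] rot [3.1405 0.0152 1.5125] F [-14.4 -54.3  -8.5] open 0.0005
front outer by 433 [-0.1934 -0.1907 -0.1877]
```

It is home, blocked firmly with 54 N. Back off gently and lift clear.

>>> send_rows([
  [[-0.2,0,0],[0,0,0]],
  [[-0.3,0,0],[0,0,0]],
  [[-0.5,0,0],[0,0,0]],
  [[-0.6,0,0],[0,0,0]],
  [[-0.4,0,0],[0,0,0]],
  [[0,0,-0.9],[0,0,0]],
  [[0,0,-0.9],[0,0,0]],
  [[0,0,-0.9],[0,0,0]],
  [[0,0,-0.9],[0,0,0]],
  [[0,0,-0.9],[0,0,0]],
])

```text
time: 39.85
tool_pos: [0.4838, -0.2012, 0.1194]
tool_rot: [-3.142, -0.0, 1.51]
contact_force: [0.3, 0.1, 0.2]
opening: 0.0003
grip_force: 0.0
```

>>> send_rows([
  [[0,0,-0.5],[0,0,0]],
  [[-0.8,0,0],[0,0,0]],
  [[-0.8,0,0],[0,0,0]],
  [[-0.8,0,0],[0,0,0]],
  [[-0.8,0,0],[0,0,0]],
  [[0,0,0],[0,0,0]],
  [[0,0,0],[0,0,0]],
  [[0,0,0],[0,0,0]],
  [[0,0,0],[0,0,0]],
  [[0,0,0],[0,0,0]],
])

```text
time: 41.1
tool_pos: [0.4792, -0.2806, 0.1312]
tool_rot: [3.141, -0.0, 1.511]
contact_force: [0.7, 0.1, -0.2]
opening: 0.0001
grip_force: 0.0
```

Run:
```python
from h import *
st();front(-.4,-.182);carrots("scene")
s=cloud("scene")[0];t=cloud("top")[0]
cv2.imwrite('pics/s5.png',np.vstack([cv2.resize(s[120:290,180:400],(700,300)) ,cv2.resize(t[140:285,180:460],(700,300))]))
```

```text
t 41.1 bxy [-0.0302 -0.3213] pos [ 0.4792 -0.2806  0.1312] rot [ 3.1414 -0.      1.5109] F [ 0.7  0.1 -0.2] open 0.0001
front outer by 429 [-0.1935 -0.1906 -0.1879]
```

View pics/s5.png

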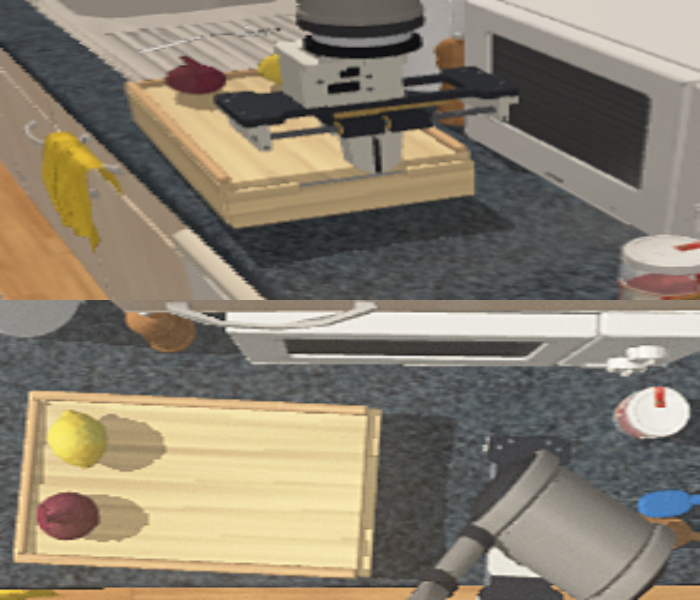

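The board is empty of carrot, the tray front at about (372,480) in the lower view is flush with the board's end, and the onion, lemon, mill and jar are in place.

```bash
python3 -c "
from cell import robot
print(robot.hand_in())"
```

```text
the job is handed in; nothing more can be done
None
```

The job is handed in at about 41 s: I drew the tray out to its stop, swept all four carrot rounds into it and pushed it fully home, with the onion, lemon, pepper mill and jam jar left in place. The first pull missed because the reported tool height read about 30 mm low, so I corrected for that and repeated it. The final push peaked at about 57 N at the wrist, taken on the fingers.

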